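# Lock the spring collar of the bench air coupler

### The job

On the joiner's bench stand two compressed-air outlets; the plug in the one with the orange collar is pushed in but not locked. Pull its orange spring collar straight up, turn it clockwise (seen from above) until its white pointer is at the yellow mark, let it spring fully back down so that it is locked, and let go. Do not touch the green-collared outlet.

Things in the scene. Friction and masses are not known exactly. Their poses are not given: they have to be found in the camera images.
- orange_outlet: Fixed air outlet with the orange collar (sizes in mm). Origin: underside centre of its 100x100x8 plate, on the bench; z up, x to its black (open) mark. On the plate a 74x74 block, top 45 high; black mark on it, yellow (locked) mark 60 deg clockwise of it from above. The collar is on the origin's vertical axis: round, 42 diameter, 57 to 94 high; a brass plug, 25 diameter, stands through it to 120 high.
- orange_outlet_lift (a joint): How far the orange collar is pulled up, m: 0 down, 0.018 upper stop. Grip it from above across its 42 mm diameter at any yaw, about 80 mm above the bench. Spring pulls it down, 8 N at 0, 13 N at top. 8 mm teeth under it stand beside teeth of the block: it turns past them only when up over 0.008 (0.014 is good); left on top of them it stays up, beyond them it springs down.
- orange_outlet_turn (a joint): Turn of the orange collar, rad, growing clockwise from above: 0 open (white pointer stripe at the black mark), 1.047 (60 deg) end stop (pointer at the yellow mark). Starts at 0 to 0.08. Between about 0.17 and 0.87 the teeth hold it up; past that it drops down and is locked. Turns easily (0.03 N m) when lifted.
- green_outlet: The other outlet, same shape and size, with a green collar, already locked; not to be touched. Origin: centre of the underside of its 100x100 mm plate, on the bench; x to its black mark.
Mind the look-alikes: they are no part of the job. Leave any purple look-alike of the orange_outlet alone.

How it is judged (in metres and radians):
On the way:
1. the orange collar is pulled up off its seat (value of joint orange_outlet_lift above 0.006 m), for 0.1 s.
At the end, for the whole second after the job is handed in: The orange collar is turned into its locked position (turn above 0.85 rad, 49 degrees) and has sprung back down (less than 4 mm above its lowest position) (value of joint orange_outlet_turn above 0.85 rad and value of joint orange_outlet_lift below 0.004 m); the robot touches nothing.
It fails at once if the green-collared outlet is touched (more than 2 N) (contact force between green_outlet and the fingers above 2 N or contact force between green_outlet and the arm above 2 N).
It also fails if it takes over 35 s, if anything falls off the work surface, if the arm or the gripper's body presses on something with over 40 N, if the wrist force passes 120 N, or if a joint passes its speed limit or range.

### The arm

A 6-joint arm with a two-finger parallel gripper is mounted at the origin on the work surface. World frame = base frame: x ahead of the robot, y to its left, z up, the work surface at z = 0. Lengths are in m, angles in degrees, forces in N, time in s.
With the tool pointing down it reaches from about 0.425 to 0.95 m from the base axis. Payload 14.7 kg.
Tool frame: the origin (TCP) lies at the centre of the arm's flange, where the gripper is bolted on; the fingertips stand 173 mm ahead of it and the grasp point (between the pads) lies 155 mm ahead of it; z points along the fingers, y is the line along which they close (so a half turn about z gives the same grasp; the last joint's range is limited). The gripper opens to 85 mm and grips with 20 to 120 N. Pads are 22 mm wide; open, the fingers measure 114 mm over their backs; the gripper's body (76 mm by 85 mm) begins 54 mm behind the grasp point. The pads swing forward as they close: fully open they stand 13 mm farther back than shut.
Start: joints at [-78.014, 27.513, 91.461, -0, 61.026, -2.67], TCP at [0.164, -0.629, 0.405] pointing down, gripper open.
Joint ranges: [-157.49, 157.49], [-46.99, 117.5], [13.45, 153.17], [-89.5, 269.5], [5.16, 153.95], [-167.48, 167.48]. Speed limits (degrees/s): [108.29, 108.29, 136.94, 172.46, 172.46, 172.46].

### API

Orientations are given as a 3x3 rotation matrix whose columns are the frame's x, y, z axes.
In Python, from bench import r, viewer gives the robot as it stands.
- The arm moves only by the tool servo_tool, never from a script. Its argument "moves" is a list of rows, each an object of numbers: "x", "y", "z": the shift along the tool's x, y, z in m; "ax", "ay", "az": the turn, a rotation vector about the tool's x, y, z in rad; "gripper": the closure in counts, from 0 (fully open) to 255 (shut). A call has 1 to 20 rows; each row is the pose to reach, as a shift and turn from the pose commanded when the call began, along the tool's axes at that moment; what a row does not reach only later rows make up. A row lasts 1/12 s, in which the tool goes at most 41.7 mm and 7.16 degrees, less where a joint would pass 70% of its speed; a pose out of reach is approached as far as the arm can. A call with a gripper value outside its range is refused whole. The fingers move at their own pace and stop on an object; "squeeze" is the grip in N (left out, the last holds). Time passes only in rows, so rows that repeat a pose let the fingers close. It gives the time, the measured TCP pose, the force, the opening and the grip force at its end, in the units of the state.
- r.observe(): the state, without advancing time (a new reading comes with each control period).
- viewer.camera(name): name is "scene" or "top" or "wrist"; returns a dict with "color" (480x640x3 uint8, red, green, blue), "range_z" (480x640 float32, m along the optical axis (not along the pixel's ray), 0 where there is no reading), "intrinsics" (3x3 intrinsics, pixels), "k1" (the pictures are not rectified: a ray, as slopes to the right and down, at radius r is drawn at 1 + k1 r^2 times it, then the intrinsics apply), "R" (3x3) and "t" (3): a world point X has camera coordinates R X + t; the wrist camera has in their place "mount" (4x4, takes a point from camera to tool coordinates, whose origin is the TCP and whose axes are the flange's). Camera axes: x right, y down, z forward; pixel columns grow to the right and rows downward; lengths in m; the calibration is good to about 2 mm. A picture is of the moment at which its call begins: read the wrist's pose just before it.
- r.hand_in(): hands the job in; it is judged then, once.
The state is a dict: "t": time; "qpos": joint angles; "dq": joint speeds; "effort": joint torques, N m; "ee_pos": TCP position; "tcp_rot": TCP orientation; "wrist_force": force on the tool from outside, world axes, zero at the start; "moment": the same for the moment, N m; "opening": finger opening in m; "grasp_force": force on a finger pad.
Only numpy, scipy, OpenCV 4.12 (cv2) and the standard library are available. Lean on these libraries where they do the work, as an engineer would, in place of code of your own. Each camera call takes 0.05 s, during which the arm holds its last target. There are 200 camera calls.

## Working session

There is one attempt and no reset: what is moved stays moved. The work goes in short steps, Python scripts to look and compute and a tool call to move; the robot and the scene stay as the last step left them, time stands still between calls to the robot, and variables do not carry over. Pictures are saved under pics/ and viewed, at most 10 in all, crops included, and the job is handed in when it is done.

Besides the shell and the picture viewer there is one more tool, called after "Call:" as name(argument=value, ...) on one line, values as JSON. servo_tool: Moves the arm, as the interface text tells. Its arguments: {"type":"object","properties":{"moves":{"type":"array"},"squeeze":{"type":"number"}},"required":["moves"]}

```bash
mkdir -p pics
cat > h.py <<'E'
import numpy as np, cv2
from bench import r, viewer
def shot(name,fn):
    s=r.observe(); c=viewer.camera(name); np.savez('pics/'+fn+'.npz',**{k:v for k,v in c.items()},pos=s['ee_pos'],rot=s['tcp_rot'])
    cv2.imwrite('pics/'+fn+'.png',c['color'][:,:,::-1]); return c,s
def cloud(c,s=None):
    K=np.array(c['intrinsics']);v,u=np.mgrid[:480,:640]
    d=np.stack([(u-K[0,2])/K[0,0],(v-K[1,2])/K[1,1]],-1); p=d.copy()
    for _ in range(10): p=d/(1+c['k1']*(p**2).sum(-1,keepdims=True))
    z=c['range_z'][...,None]; P=np.concatenate([p*z,z],-1)
    if 'R' in c: return (P-np.array(c['t']))@np.array(c['R'])
    M=np.array(c['mount']); T=P@M[:3,:3].T+M[:3,3]
    return T@np.array(s['tcp_rot']).T+np.array(s['ee_pos'])
E
python3 - <<'E'
from h import *
a,s=shot('top','top'); b,_=shot('scene','scene')
print(s['t'],s['tcp_rot'])
cv2.imwrite('pics/both.png',cv2.resize(np.vstack([a['color'],b['color']])[:,:,::-1],(450,600)) )
for n,c in(('top',a),('scene',b)):
    W=cloud(c); hsv=cv2.cvtColor(c['color'],cv2.COLOR_RGB2HSV)
    for nm,lo,hi in(('or',6,18),('ye',24,34),('gr',45,85),('pu',125,160)):
        m=cv2.inRange(hsv,(lo,130,80),(hi,255,255)); m[c['range_z']==0]=0
        k,L,st,ce=cv2.connectedComponentsWithStats(m)
        for i in range(1,k):
            if st[i,4]>15: print(n,nm,st[i,4],ce[i].round(),np.median(W[L==i],0).round(3))
E
```

```text
0.0 [[ 9.67464190e-01  2.53007878e-01 -2.34529119e-04]
 [ 2.53007978e-01 -9.67463507e-01  1.15125645e-03]
 [ 6.43785870e-05 -1.17313713e-03 -9.99999310e-01]]
top or 128 [ 4. 48.] [ 1.542  1.322 -0.718]
top or 10155 [309. 101.] [0.899 0.054 0.064]
top or 3278 [582. 180.] [ 0.742 -0.571  0.001]
top or 188 [150. 183.] [0.702 0.375 0.089]
top or 17 [621. 178.] [ 0.749 -0.659  0.001]
top or 17 [619. 190.] [ 0.717 -0.649  0.001]
top or 49 [240. 290.] [0.484 0.185 0.089]
top or 18 [224. 283.] [0.498 0.218 0.094]
top or 79 [307. 293.] [0.48  0.059 0.093]
top or 483 [254. 404.] [0.262 0.163 0.019]
top or 39 [158. 411.] [0.25  0.355 0.018]
top ye 566 [ 61. 237.] [0.591 0.549 0.069]
top ye 59 [142. 174.] [0.711 0.383 0.118]
top ye 16 [145. 178.] [0.706 0.378 0.107]
top ye 16 [165. 177.] [0.73  0.363 0.046]
top ye 105 [232. 286.] [0.491 0.198 0.117]
top ye 112 [315. 290.] [0.484 0.041 0.116]
top ye 19 [324. 284.] [0.501 0.022 0.045]
top ye 79 [433. 292.] [ 0.48  -0.183  0.118]
top ye 32 [478. 414.] [ 0.25  -0.272  0.065]
top ye 229 [479. 443.] [ 0.201 -0.27   0.066]
top gr 153 [424. 293.] [ 0.48
[... 212 characters left out ...]
 [326. 193.] [0.496 0.032 0.093]
scene or 48 [338. 194.] [0.494 0.059 0.093]
scene or 24 [337. 202.] [0.501 0.059 0.075]
scene or 51 [397. 205.] [0.502 0.189 0.093]
scene or 52 [409. 207.] [0.504 0.215 0.093]
scene or 21 [406. 216.] [0.511 0.211 0.075]
scene or 219 [487. 306.] [0.727 0.375 0.09 ]
scene or 82 [501. 306.] [0.727 0.398 0.093]
scene ye 37 [247. 124.] [ 0.203 -0.27   0.066]
scene ye 410 [587. 310.] [0.695 0.549 0.068]
scene ye 18 [474. 321.] [0.733 0.362 0.045]
scene pu 39 [320. 204.] [0.475 0.014 0.045]
scene pu 43 [346. 204.] [0.462 0.073 0.045]
scene pu 236 [324. 225.] [0.522 0.032 0.008]
scene pu 70 [341. 217.] [0.511 0.072 0.044]
scene pu 1724 [482. 331.] [0.744 0.378 0.03 ]
```

View pics/top.png

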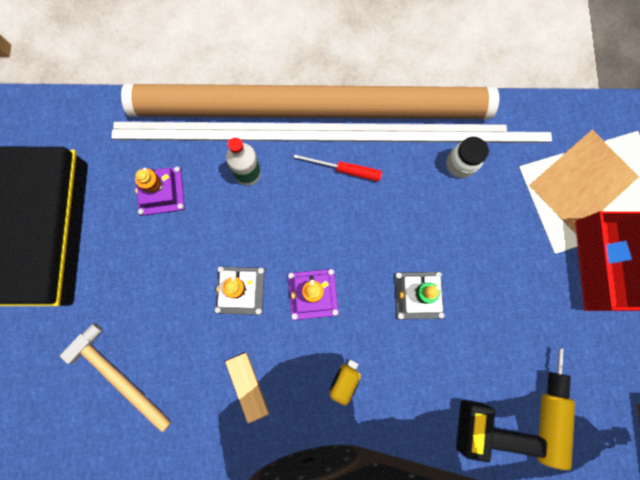

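View pics/scene.png

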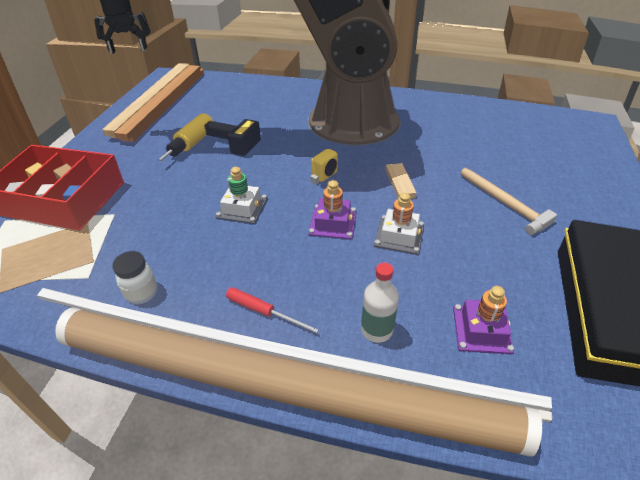

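The target is the white-block outlet at top (240,290) / scene (403,225). The outlets on purple blocks, top (313,293) and (155,190), are look-alikes, and green is at top (428,293). Next I'll fit the target's centre.

```bash
cat > fit.py <<'E'
from h import *
def fit(c,s,g=(0.49,0.2)):
    W=cloud(c,s).reshape(-1,3); W=W[np.isfinite(W).all(1)]
    W=W[np.hypot(*(W[:,:2]-g).T)<0.085]
    for lo,hi,n in((.003,.014,'plate'),(.041,.049,'block'),(.091,.097,'collar'),(.115,.124,'plug')):
        P=W[(W[:,2]>lo)&(W[:,2]<hi)]
        if len(P)>10:
            rc=cv2.minAreaRect(P[:,:2].astype(np.float32)*1000); print(n,len(P),np.round(rc[0],1),np.round(rc[1],1),round(rc[2],1),P[:,2].mean().round(4))
E
python3 - <<'E'
from fit import *
for n in('top','scene'): fit(dict(np.load(f'pics/{n}.npz')),None)
s=r.observe();d=np.array([.484,.20,.38])-s['ee_pos'];print(s['t'],np.array(s['tcp_rot']).T@d)
E
```

```text
plate 862 [491.7 202.7] [158.2 161.5] 41.3 0.0075
block 851 [491.8 202.2] [73.8 73.9] 88.3 0.0445
collar 204 [491.3 202.1] [39.2 40.5] 44.8 0.0936
plug 98 [491.4 202. ] [19.1 19. ] 0.6 0.1182
plate 569 [496.4 201.5] [ 98.8 101. ] 88.1 0.0079
block 533 [495.5 201.5] [72.4 77. ] 88.0 0.0443
collar 110 [500.1 201.1] [37.4 38.9] 1.9 0.0937
plug 54 [496.5 200. ] [20.  17.7] 86.8 0.118
0.1 [ 0.51883359 -0.72082393  0.02495685]
```

Call:
servo_tool(moves=[{"x":0.43,"y":-0.33,"z":0,"az":-0.7},{"x":0.43,"y":-0.33,"z":0,"az":-0.7},{"x":0.43,"y":-0.33,"z":0,"az":-0.7},{"x":0.43,"y":-0.33,"z":0,"az":-0.7},{"x":0.43,"y":-0.33,"z":0,"az":-0.7},{"x":0.43,"y":-0.33,"z":0,"az":-0.7},{"x":0.43,"y":-0.33,"z":0,"az":-0.7},{"x":0.43,"y":-0.33,"z":0,"az":-0.7},{"x":0.43,"y":-0.33,"z":0,"az":-0.7},{"x":0.43,"y":-0.33,"z":0,"az":-0.7},{"x":0.43,"y":-0.33,"z":0,"az":-0.7},{"x":0.43,"y":-0.33,"z":0,"az":-0.7},{"x":0.43,"y":-0.33,"z":0,"az":-0.7},{"x":0.43,"y":-0.33,"z":0,"az":-0.7},{"x":0.43,"y":-0.33,"z":0,"az":-0.7}])

```text
schema error: expected keys x, y, z, ax, ay, az, gripper
```

```bash
cat > go.py <<'E'
import sys
from h import *
s=r.observe();R=np.array(s['tcp_rot']);d=np.array([float(a) for a in sys.argv[1:4]])-s['ee_pos']
print(s['t'],np.round(s['ee_pos'],4),np.round(s['qpos'],1),'d',np.round(R.T@d,4)); print(R.round(4).tolist(),np.round(s['wrist_force'],1),s['opening'],s['grasp_force'])
E
python3 go.py .4925 .202 .40
```

```text
0.1 [ 0.1644 -0.6287  0.4041] [-78.   27.5  91.5   0.   61.   -2.7] d [ 0.5276 -0.7206  0.005 ]
[[0.9675, 0.253, -0.0002], [0.253, -0.9675, 0.0011], [0.0001, -0.0011, -1.0]] [-0.4 -0.6 -0.3] 0.08549552086870611 0.0
```

All keys are required.

Call:
servo_tool(moves=[{"x":0.43,"y":-0.33,"z":0,"ax":0,"ay":0,"az":-0.7,"gripper":0},{"x":0.43,"y":-0.33,"z":0,"ax":0,"ay":0,"az":-0.7,"gripper":0},{"x":0.43,"y":-0.33,"z":0,"ax":0,"ay":0,"az":-0.7,"gripper":0},{"x":0.43,"y":-0.33,"z":0,"ax":0,"ay":0,"az":-0.7,"gripper":0},{"x":0.43,"y":-0.33,"z":0,"ax":0,"ay":0,"az":-0.7,"gripper":0},{"x":0.43,"y":-0.33,"z":0,"ax":0,"ay":0,"az":-0.7,"gripper":0},{"x":0.43,"y":-0.33,"z":0,"ax":0,"ay":0,"az":-0.7,"gripper":0},{"x":0.43,"y":-0.33,"z":0,"ax":0,"ay":0,"az":-0.7,"gripper":0},{"x":0.43,"y":-0.33,"z":0,"ax":0,"ay":0,"az":-0.7,"gripper":0},{"x":0.43,"y":-0.33,"z":0,"ax":0,"ay":0,"az":-0.7,"gripper":0},{"x":0.43,"y":-0.33,"z":0,"ax":0,"ay":0,"az":-0.7,"gripper":0},{"x":0.43,"y":-0.33,"z":0,"ax":0,"ay":0,"az":-0.7,"gripper":0},{"x":0.43,"y":-0.33,"z":0,"ax":0,"ay":0,"az":-0.7,"gripper":0},{"x":0.43,"y":-0.33,"z":0,"ax":0,"ay":0,"az":-0.7,"gripper":0},{"x":0.43,"y":-0.33,"z":0,"ax":0,"ay":0,"az":-0.7,"gripper":0}])

```text
t: 1.35
ee_pos: [0.498, -0.1988, 0.4044]
tcp_rot: [[0.574, 0.819, -0.0], [0.819, -0.574, 0.0], [-0.0, -0.0, -1.0]]
wrist_force: [0.6, -1.0, -0.9]
opening: 0.0855
grasp_force: 0.0
```

```bash
python3 go.py .4925 .202 .40
```

```text
1.35 [ 0.498  -0.1988  0.4044] [-25.   18.5 106.4   0.   55.2  10. ] d [ 0.3251 -0.2345  0.0045]
[[0.5737, 0.819, -0.0004], [0.819, -0.5737, 0.0003], [-0.0, -0.0005, -1.0]] [ 0.6 -1.  -0.9] 0.08548951956262837 0.0
```

Call:
servo_tool(moves=[{"x":0.325,"y":-0.2345,"z":0.004,"ax":0,"ay":0,"az":-0.7,"gripper":0},{"x":0.325,"y":-0.2345,"z":0.004,"ax":0,"ay":0,"az":-0.7,"gripper":0},{"x":0.325,"y":-0.2345,"z":0.004,"ax":0,"ay":0,"az":-0.7,"gripper":0},{"x":0.325,"y":-0.2345,"z":0.004,"ax":0,"ay":0,"az":-0.7,"gripper":0},{"x":0.325,"y":-0.2345,"z":0.004,"ax":0,"ay":0,"az":-0.7,"gripper":0},{"x":0.325,"y":-0.2345,"z":0.004,"ax":0,"ay":0,"az":-0.7,"gripper":0},{"x":0.325,"y":-0.2345,"z":0.004,"ax":0,"ay":0,"az":-0.7,"gripper":0},{"x":0.325,"y":-0.2345,"z":0.004,"ax":0,"ay":0,"az":-0.7,"gripper":0},{"x":0.325,"y":-0.2345,"z":0.004,"ax":0,"ay":0,"az":-0.7,"gripper":0},{"x":0.325,"y":-0.2345,"z":0.004,"ax":0,"ay":0,"az":-0.7,"gripper":0},{"x":0.325,"y":-0.2345,"z":0.004,"ax":0,"ay":0,"az":-0.7,"gripper":0},{"x":0.325,"y":-0.2345,"z":0.004,"ax":0,"ay":0,"az":-0.7,"gripper":0},{"x":0.325,"y":-0.2345,"z":0.004,"ax":0,"ay":0,"az":-0.7,"gripper":0}])

```text
t: 2.43
ee_pos: [0.493, 0.1988, 0.4005]
tcp_rot: [[-0.084, 0.996, -0.001], [0.996, 0.084, -0.001], [-0.001, -0.001, -1.0]]
wrist_force: [0.6, 1.0, -1.0]
opening: 0.0857
grasp_force: 0.0
```

```bash
python3 - <<'E'
from fit import *
c,s=shot('wrist','w1'); fit(c,s)
E
python3 go.py .4925 .202 .235
```

```text
plate 3903 [492.6 202.2] [100.6  99.7] 88.2 0.0082
block 5143 [492.6 202.1] [74.6 73.3] 88.3 0.0446
collar 1563 [492.3 202.3] [40.8 40.8] 54.3 0.0937
plug 884 [492.3 202.2] [20.6 21.5] 3.6 0.1183
2.4833 [0.4931 0.1985 0.4006] [ 18.7  18.3 107.2  -0.   54.5  13.9] d [ 0.0036 -0.0002  0.1656]
[[-0.0836, 0.9965, -0.0004], [0.9965, 0.0836, -0.0005], [-0.0005, -0.0005, -1.0]] [-0.1 -0.3  0.1] 0.0850303041429211 0.0
```

View pics/w1.png

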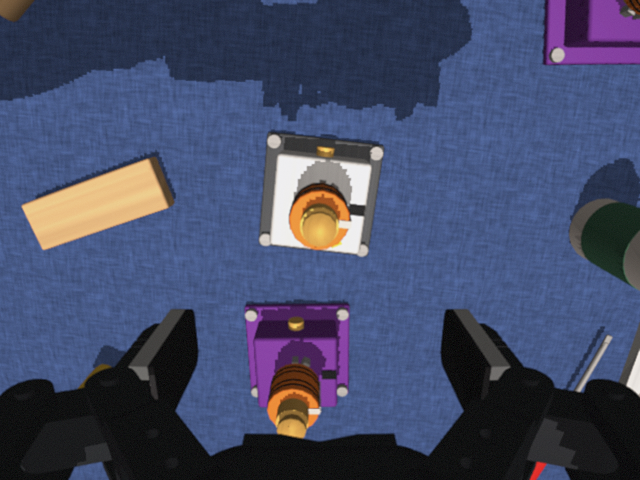

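Centre (0.4925, 0.2022); the wrist view agrees with the top camera, and sizes check out. The pointer is at the black mark (355,215 in the wrist image). Next I'll descend.

Call:
servo_tool(moves=[{"x":0.003,"y":0,"z":0.04,"ax":0,"ay":0,"az":0,"gripper":0},{"x":0.003,"y":0,"z":0.08,"ax":0,"ay":0,"az":0,"gripper":0},{"x":0.003,"y":0,"z":0.09,"ax":0,"ay":0,"az":0,"gripper":0},{"x":0.003,"y":0,"z":0.09,"ax":0,"ay":0,"az":0,"gripper":0},{"x":0.003,"y":0,"z":0.09,"ax":0,"ay":0,"az":0,"gripper":0}])

```text
t: 2.9
ee_pos: [0.4932, 0.2021, 0.3114]
tcp_rot: [[-0.084, 0.996, -0.001], [0.996, 0.084, -0.0], [-0.0, -0.001, -1.0]]
wrist_force: [1.0, -0.0, 0.5]
opening: 0.0855
grasp_force: 0.0
```

```bash
python3 go.py .4925 .2022 .235
```

```text
2.9 [0.4932 0.2021 0.3114] [ 19.   25.1 112.   -0.   42.9  14.2] d [ 0.0001 -0.0006  0.0764]
[[-0.0836, 0.9965, -0.0007], [0.9965, 0.0836, -0.0003], [-0.0002, -0.0007, -1.0]] [ 1.  -0.   0.5] 0.08546514277635256 0.0
```

Call:
servo_tool(squeeze=50, moves=[{"x":0,"y":-0.0005,"z":0.03,"ax":0,"ay":0,"az":0,"gripper":0},{"x":0,"y":-0.0005,"z":0.055,"ax":0,"ay":0,"az":0,"gripper":0},{"x":0,"y":-0.0005,"z":0.075,"ax":0,"ay":0,"az":0,"gripper":0},{"x":0,"y":-0.0005,"z":0.076,"ax":0,"ay":0,"az":0,"gripper":0},{"x":0,"y":-0.0005,"z":0.076,"ax":0,"ay":0,"az":0,"gripper":60},{"x":0,"y":-0.0005,"z":0.076,"ax":0,"ay":0,"az":0,"gripper":120},{"x":0,"y":-0.0005,"z":0.076,"ax":0,"ay":0,"az":0,"gripper":200},{"x":0,"y":-0.0005,"z":0.076,"ax":0,"ay":0,"az":0,"gripper":255},{"x":0,"y":-0.0005,"z":0.076,"ax":0,"ay":0,"az":0,"gripper":255},{"x":0,"y":-0.0005,"z":0.076,"ax":0,"ay":0,"az":0,"gripper":255},{"x":0,"y":-0.0005,"z":0.076,"ax":0,"ay":0,"az":0,"gripper":255},{"x":0,"y":-0.0005,"z":0.076,"ax":0,"ay":0,"az":0,"gripper":255},{"x":0,"y":-0.0005,"z":0.076,"ax":0,"ay":0,"az":0,"gripper":255}])

```text
t: 3.98
ee_pos: [0.4924, 0.2031, 0.2366]
tcp_rot: [[-0.085, 0.996, 0.002], [0.996, 0.085, 0.001], [0.001, 0.002, -1.0]]
wrist_force: [-6.3, -0.2, 20.6]
opening: 0.0408
grasp_force: 47.8
```

```bash
python3 go.py .4925 .2022 .235
```

```text
3.9833 [0.4924 0.2031 0.2366] [ 19.2  31.8 114.9   0.   33.1  14.3] d [-0.0009  0.      0.0016]
[[-0.0849, 0.9964, 0.0015], [0.9964, 0.0849, 0.0006], [0.0005, 0.0016, -1.0]] [-6.3 -0.2 20.6] 0.0407744163217045 47.77324140071869
```

Gripped. Lifting the collar.

Call:
servo_tool(moves=[{"x":0,"y":0,"z":-0.004,"ax":0,"ay":0,"az":0,"gripper":255},{"x":0,"y":0,"z":-0.008,"ax":0,"ay":0,"az":0,"gripper":255},{"x":0,"y":0,"z":-0.012,"ax":0,"ay":0,"az":0,"gripper":255},{"x":0,"y":0,"z":-0.015,"ax":0,"ay":0,"az":0,"gripper":255},{"x":0,"y":0,"z":-0.015,"ax":0,"ay":0,"az":0,"gripper":255},{"x":0,"y":0,"z":-0.015,"ax":0,"ay":0,"az":0,"gripper":255}])

```text
t: 4.48
ee_pos: [0.4924, 0.203, 0.2499]
tcp_rot: [[-0.085, 0.996, 0.001], [0.996, 0.085, 0.0], [0.0, 0.001, -1.0]]
wrist_force: [3.5, 4.2, -11.6]
opening: 0.0408
grasp_force: 52.0
```

```bash
python3 go.py .4925 .2022 .250; python3 -c "
from h import *
c,s=shot('scene','s2');cv2.imwrite('pics/s2c.png',cv2.resize(c['color'][130:280,330:490,::-1],None,fx=4,fy=4))"
```

```text
4.4833 [0.4924 0.203  0.2499] [ 19.1  30.6 114.5   0.   34.9  14.3] d [-0.0008  0.     -0.0001]
[[-0.0849, 0.9964, 0.0006], [0.9964, 0.0849, 0.0003], [0.0002, 0.0007, -1.0]] [  3.5   4.2 -11.6] 0.04077895178736482 52.00714588165283
```

View pics/s2c.png

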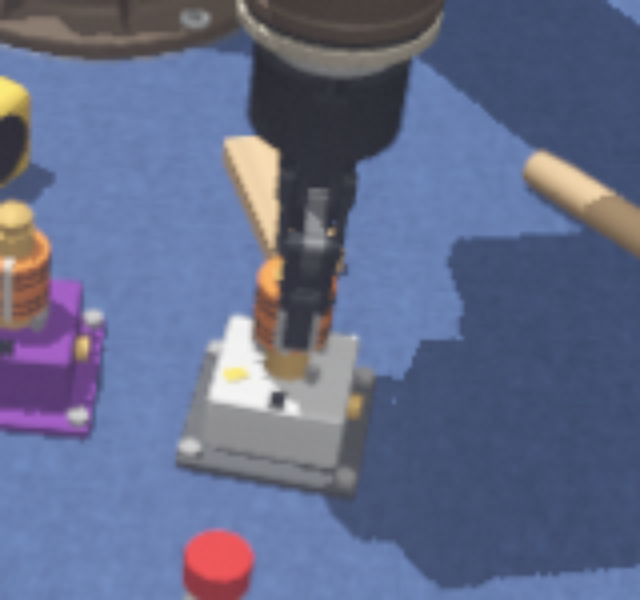

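The collar is lifted about 13 mm (spring force 11.6 N agrees). In the crop the black mark is at (278,400) and the yellow at (235,373). Now I'll turn it clockwise (+az).

Call:
servo_tool(moves=[{"x":0,"y":0,"z":0,"ax":0,"ay":0,"az":0.1,"gripper":255},{"x":0,"y":0,"z":0,"ax":0,"ay":0,"az":0.2,"gripper":255},{"x":0,"y":0,"z":0,"ax":0,"ay":0,"az":0.3,"gripper":255},{"x":0,"y":0,"z":0,"ax":0,"ay":0,"az":0.4,"gripper":255},{"x":0,"y":0,"z":0,"ax":0,"ay":0,"az":0.5,"gripper":255},{"x":0,"y":0,"z":0,"ax":0,"ay":0,"az":0.6,"gripper":255},{"x":0,"y":0,"z":0,"ax":0,"ay":0,"az":0.7,"gripper":255},{"x":0,"y":0,"z":0,"ax":0,"ay":0,"az":0.8,"gripper":255},{"x":0,"y":0,"z":0,"ax":0,"ay":0,"az":0.9,"gripper":255},{"x":0,"y":0,"z":0,"ax":0,"ay":0,"az":0.97,"gripper":255},{"x":0,"y":0,"z":0,"ax":0,"ay":0,"az":1.02,"gripper":255},{"x":0,"y":0,"z":0,"ax":0,"ay":0,"az":1.02,"gripper":255},{"x":0,"y":0,"z":0,"ax":0,"ay":0,"az":1.02,"gripper":255}])

```text
t: 5.62
ee_pos: [0.4935, 0.2025, 0.2498]
tcp_rot: [[0.805, 0.594, 0.003], [0.594, -0.805, -0.0], [0.002, 0.002, -1.0]]
wrist_force: [11.9, -7.1, -11.1]
opening: 0.0409
grasp_force: 51.9
```

```bash
python3 go.py .4925 .2022 .2365; python3 -c "
from h import *
print(r.observe()['moment'])
c,s=shot('scene','s3');cv2.imwrite('pics/s3c.png',cv2.resize(c['color'][130:280,330:490,::-1],None,fx=4,fy=4))"
```

```text
5.6167 [0.4935 0.2025 0.2498] [ 1.910e+01  3.060e+01  1.144e+02 -1.000e-01  3.480e+01  7.270e+01] d [-0.001  -0.0004  0.0133]
[[0.8046, 0.5938, 0.0027], [0.5938, -0.8046, -0.0002], [0.0021, 0.0017, -1.0]] [ 11.9  -7.1 -11.1] 0.04092722073852194 51.901445388793945
[-1.42746061 -2.14045983 -0.02255752]
```

View pics/s3c.png

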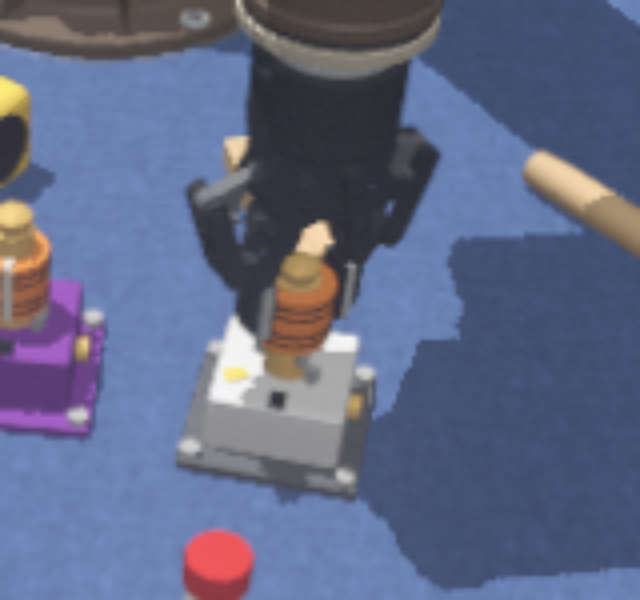

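The collar turned with the gripper: the stripe is no longer at the black mark (278,400), and it's now behind the finger near (250,300). Next I'll lower it and release.

Call:
servo_tool(moves=[{"x":-0.0005,"y":0,"z":0.005,"ax":0,"ay":0,"az":0,"gripper":255},{"x":-0.0005,"y":0,"z":0.01,"ax":0,"ay":0,"az":0,"gripper":255},{"x":-0.0005,"y":0,"z":0.013,"ax":0,"ay":0,"az":0,"gripper":255},{"x":-0.0005,"y":0,"z":0.014,"ax":0,"ay":0,"az":0,"gripper":255},{"x":-0.0005,"y":0,"z":0.014,"ax":0,"ay":0,"az":0,"gripper":255}])

```text
t: 6.08
ee_pos: [0.4934, 0.2024, 0.2368]
tcp_rot: [[0.804, 0.594, 0.004], [0.594, -0.804, 0.0], [0.003, 0.002, -1.0]]
wrist_force: [7.4, -7.6, 7.6]
opening: 0.0409
grasp_force: 54.4
```

Call:
servo_tool(moves=[{"x":0,"y":0,"z":0,"ax":0,"ay":0,"az":0,"gripper":150},{"x":0,"y":0,"z":0,"ax":0,"ay":0,"az":0,"gripper":0},{"x":0,"y":0,"z":0,"ax":0,"ay":0,"az":0,"gripper":0},{"x":0,"y":0,"z":0,"ax":0,"ay":0,"az":0,"gripper":0},{"x":0,"y":0,"z":0,"ax":0,"ay":0,"az":0,"gripper":0},{"x":0,"y":0,"z":0,"ax":0,"ay":0,"az":0,"gripper":0},{"x":0,"y":0,"z":0,"ax":0,"ay":0,"az":0,"gripper":0},{"x":0,"y":0,"z":0,"ax":0,"ay":0,"az":0,"gripper":0},{"x":0,"y":0,"z":-0.04,"ax":0,"ay":0,"az":0,"gripper":0},{"x":0,"y":0,"z":-0.08,"ax":0,"ay":0,"az":0,"gripper":0},{"x":0,"y":0,"z":-0.12,"ax":0,"ay":0,"az":0,"gripper":0},{"x":0,"y":0,"z":-0.16,"ax":0,"ay":0,"az":0,"gripper":0},{"x":0,"y":0,"z":-0.16,"ax":0,"ay":0,"az":0,"gripper":0},{"x":0,"y":0,"z":-0.16,"ax":0,"ay":0,"az":0,"gripper":0}])

```text
t: 7.25
ee_pos: [0.4923, 0.2028, 0.3981]
tcp_rot: [[0.805, 0.594, 0.005], [0.594, -0.805, 0.002], [0.005, 0.001, -1.0]]
wrist_force: [-0.2, 0.6, -0.6]
opening: 0.0854
grasp_force: 0.0
```

```bash
python3 -c "
from fit import *
c,s=shot('wrist','w4');fit(c,s);print(s['t'],s['ee_pos'],s['wrist_force'])
c,s=shot('scene','s4');fit(c,s);cv2.imwrite('pics/s4c.png',cv2.resize(c['color'][130:280,330:490,::-1],None,fx=4,fy=4))"
```

```text
plate 3936 [492.4 202.2] [100.5 100.7] 87.8 0.0082
block 5081 [492.2 202.1] [73.8 74.2] 88.1 0.0446
collar 1557 [492.2 202.6] [40.6 41.1] 85.5 0.0936
plug 902 [492.2 202.4] [21.4 21. ] 43.7 0.1182
7.25 [0.49231232 0.20281906 0.39812407] [-0.17213389  0.62519196 -0.60848104]
plate 576 [497.3 201.7] [ 98.6 130.7] 88.4 0.0078
block 536 [494.4 201.6] [72.3 79.8] 88.0 0.0443
collar 113 [498.9 200.5] [40.  35.1] 87.2 0.0936
plug 54 [497.  201.5] [19.8 18. ] 86.6 0.1182
```

View pics/s4c.png

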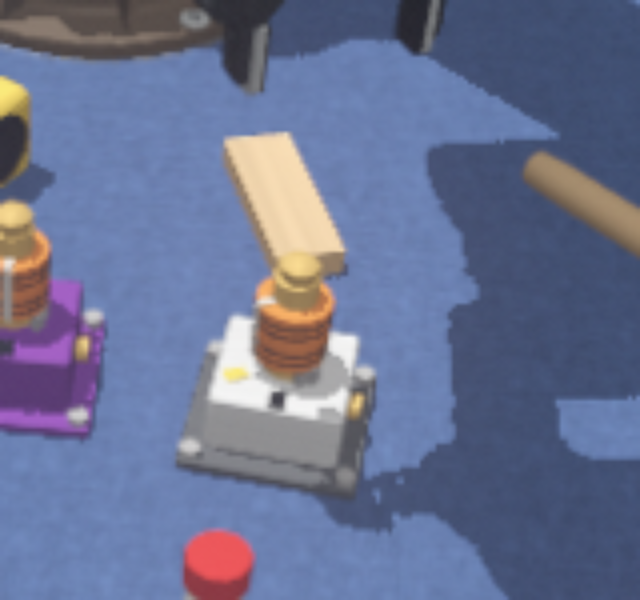

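View pics/w4.png

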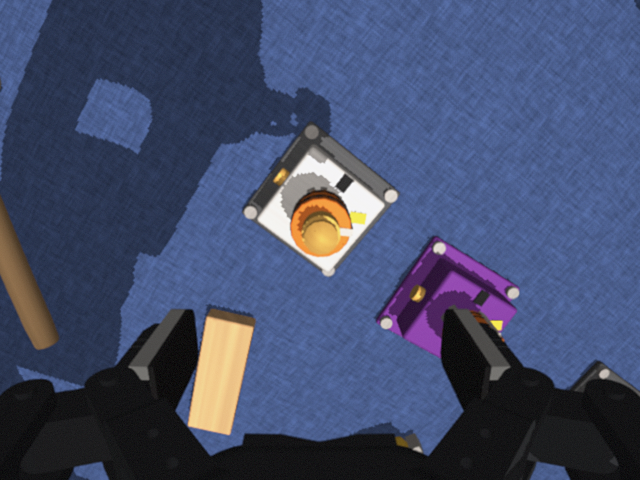

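The pointer (346,232 in the wrist image) lines up with the yellow mark (358,217), allowing for parallax. The collar top is at 93.6 mm, so it's fully down, and the gripper is clear. Handing in.

```bash
python3 -c "
from bench import r
print(r.hand_in())"
```

```text
the job is handed in; nothing more can be done
None
```

The orange collar was lifted, turned clockwise to the yellow mark, and let spring back fully down; the gripper is clear, the green outlet was not touched, and the job is handed in (no verdict was returned).

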